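# Turn out a can of poured dishes

### The job

The square metal can lying in the steel tray holds six poured dishes. Turn it over so that it stands mouth down on the tray with all the dishes still in it - tipping its closed end up while the mouth rests against the tray's upstand keeps them in - then lift it straight off, so that the six dishes are left on the tray in one straight stack, lids down. Stand the empty can beside the stack, still mouth down, and leave the other things where they are.

Things in the scene. Friction and masses are not known exactly. Their poses are not given: they have to be found in the camera images.
- can: Plain square metal can, 98.5 mm long, 61.5 x 61.5 mm outside with rounded edges, walls 2 mm, about 0.3 kg. It lies on one side in the tray, its open mouth facing the upstand, 10 to 45 mm short of it and up to 0.2 rad askew. Origin at the centre of the face it lies on; x along the can from closed end to mouth, z up out of the opposite face as it starts. Holds the six dishes, on edge one behind the other.
- can_mouth (a point): Centre of the can's open mouth, in the plane of its rim; axes as the can's. Inside 57.5 x 57.5 mm, 80.5 mm deep; the dishes take 78 mm of that. With the mouth open they slide out or topple out once it points some 15 degrees down. With the mouth against the upstand they stay in: as the closed end rises, the mouth's upper edge slides down the upstand and its lower edge back over the floor.
- can_bottom (a point): Centre of the edge of the foot rim at the can's closed end, 98.5 mm from can_mouth; axes as the can's. The four walls run 15 mm past the bottom plate, which leaves a square recess 57.5 mm wide and 15 mm deep at this end that fingertips can enter, to push on the plate or hook the rim from inside.
- tray: Plain polished steel tray, slippery, fixed to the bench, 200 mm deep (x) by 300 mm wide (y), floor 3 mm thick, origin under its centre, x towards the upstand. The upstand is an upright wall along the whole far side, its top 75 mm above the bench with a rolled hem of 4 mm radius behind it; the sides have 13 mm lips rising to the upstand in the last 40 mm, the front a hem 6.5 mm high.
- upstand_foot (a point): Middle of the line where the upstand's inner face meets the tray's floor (3 mm above the bench); x points into the upstand, y along it, axes as the tray's.
- dish_1: Round clear culture dish with a pink poured layer, 55 mm across, 13 mm high; origin at the centre of its underside, z out through its lid (as it lies in the can, z points to the can's mouth). The one nearest the mouth.
- dish_2: Round clear culture dish with a pink poured layer, 55 mm across, 13 mm high; origin at the centre of its underside, z out through its lid (as it lies in the can, z points to the can's mouth). Number 2 counted from the mouth.
- dish_3: Round clear culture dish with a pink poured layer, 55 mm across, 13 mm high; origin at the centre of its underside, z out through its lid (as it lies in the can, z points to the can's mouth). Number 3 counted from the mouth.
- dish_4: Round clear culture dish with a pink poured layer, 55 mm across, 13 mm high; origin at the centre of its underside, z out through its lid (as it lies in the can, z points to the can's mouth). Number 4 counted from the mouth.
- dish_5: Round clear culture dish with a pink poured layer, 55 mm across, 13 mm high; origin at the centre of its underside, z out through its lid (as it lies in the can, z points to the can's mouth). Number 5 counted from the mouth.
- dish_6: Round clear culture dish with a pink poured layer, 55 mm across, 13 mm high; origin at the centre of its underside, z out through its lid (as it lies in the can, z points to the can's mouth). The one at the can's closed end.
- can_lid: The can's square slip-on lid, 68.5 x 68.5 x 18 mm, lying hollow side up on the bench to the left of the tray; bystander. Origin at the centre of its underside.
- tweezers: Steel tweezers 115 mm long, lying in the tray beside its right lip; bystander. Origin at the middle of the underside.
- small_dish: Small dish, 38 mm across, 10 mm high, in the tray's near left corner; bystander. Origin under its centre.
- water: Small white bottle with a screw cap, 40 mm across, 88 mm high, standing left of the tray; bystander. Origin under its centre.
- oil: Brown dropper bottle, 25 mm across, 75 mm high, standing beyond and left of the tray; bystander. Origin under its centre.
There are look-alikes about, which are no part of the job. What is shaped like the can but purple is not meant.

How it is judged:
By the outcome, as a careful person would: the job done as asked, in the order asked, and still so for the second after the job is handed in, with the robot touching nothing.
It also fails if it takes over 54 s, if anything falls off the work surface, if the arm or the gripper's body presses on something with over 40 N, if the wrist force passes 120 N, or if a joint passes its speed limit or range.

### The arm

A 6-joint arm with a two-finger parallel gripper is mounted at the origin on a cart in front of the work surface, level with it; the furniture and walls round the work are solid. World frame = base frame: x ahead of the robot, y to its left, z up, the work surface at z = 0. Lengths are in m, angles in degrees, forces in N, time in s.
With the tool pointing down it reaches from about 0.3 to 0.75 m from the base axis. Payload 8.5 kg.
Tool frame: the origin (TCP) lies on the centre line of the jaws, within the pads' length; the fingertips stand 17 mm ahead of it and the grasp point (between the pads) lies 2 mm behind it (tips_ahead is the distance from the TCP to the fingertips, in m); z points along the fingers, y is the line along which they close (so a half turn about z gives the same grasp; the last joint's range is limited). The gripper opens to 88 mm and grips with 3 to 60 N. Pads are 18 mm wide; open, the fingers measure 123 mm over their backs; the gripper's body (75 mm by 187 mm) begins 45 mm behind the grasp point.
Start: joints at [-84.07, 21.807, 74.336, -0, 83.858, -12.336], TCP at [0.172, -0.522, 0.256] pointing down, gripper open.
Joint ranges: [-178.18, 178.18], [-50.72, 133.34], [12.68, 142.11], [-81.47, 261.47], [9.98, 163.14], [-165.26, 165.26]. Speed limits (degrees/s): [136.94, 136.94, 180, 180, 180, 180].

### API

Orientations are given as [roll, pitch, yaw] about the fixed x, y, z axes, in that order (R = Rz(yaw) Ry(pitch) Rx(roll)).
In Python, from rig import * gives the robot as it stands.
- The arm moves only by the tool jog_arm, never from a script. Its argument "series" is text: rows parted by semicolons, each of 7 numbers parted by spaces: the closure, from 0 (fully open) to 1 (shut), then the shift along the tool's x, y, z scaled (see below), then the turn, a rotation vector about the tool's x, y, z scaled (see below). In form: grip x y z wx wy wz; .... A call has exactly 5 rows; each row is the pose to reach, as a shift and turn from the pose commanded when the call began, along the tool's axes at that moment, turning the shorter way round; what a row does not reach only later rows make up. The controller multiplies each number of a shift by 0.12 m and each number of a turn by 180 degrees. A row lasts 1/8 s, in which the tool goes at most 62.5 mm and 10.7 degrees, less where a joint would pass 70% of its speed; a pose out of reach is approached as far as the arm can. A call with a number of a shift or a turn outside -1 to 1 is refused whole. A call with a gripper value outside its range is refused whole. The fingers move at their own pace and stop on an object; the grip force is fixed at half the most. Time passes only in rows, so rows that repeat a pose let the fingers close, or fill a call up. It gives the time, the measured TCP pose, the force, the opening and the grip force at its end, in the units of the state.
- get_state(): the state, without advancing time (a new reading comes with each control period).
- snapshot(name): name is "scene" or "top" or "wrist"; returns a dict with "image" (480x640x3 uint8, red, green, blue), "z_map" (480x640 float32, m along the optical axis (not along the pixel's ray), 0 where there is no reading), "K" (3x3 intrinsics, pixels), "T" (4x4, takes a point from camera to world coordinates). Camera axes: x right, y up, looking along -z (the intrinsics and any distortion apply to the point x, -y, -z); pixel columns grow to the right and rows downward; lengths in m; the calibration is good to about 2 mm. A picture is of the moment at which its call begins.
- close_job(): hands the job in; it is judged then, once.
The state is a dict: "t": time; "joint_positions": joint angles; "dq": joint speeds; "effort": joint torques, N m; "eef_pos": TCP position; "tool_rot": TCP orientation; "contact_force": force on the tool from outside, world axes, zero at the start; "ft_torque": the same for the moment, N m; "width": finger opening in m; "finger_force": force on a finger pad.
Only numpy, scipy, OpenCV 4.12 (cv2) and the standard library are available. Lean on these libraries where they do the work, as an engineer would, in place of code of your own. Each camera call takes 0.05 s, during which the arm holds its last target. There are 200 camera calls.

## Working session

There is one attempt and no reset: what is moved stays moved. The work goes in short steps, Python scripts to look and compute and a tool call to move; the robot and the scene stay as the last step left them, time stands still between calls to the robot, and variables do not carry over. Pictures are saved under pics/ and viewed, at most 10 in all, crops included, and the job is handed in when it is done.

Besides the shell and the picture viewer there is one more tool, called after "Call:" as name(argument=value, ...) on one line, values as JSON. jog_arm: Moves the arm, as the interface text tells. Its arguments: {"type":"object","properties":{"series":{"type":"string"}},"required":["series"]}

```bash
mkdir -p pics; ls; cat > h.py <<'E'
from rig import *
import numpy as np, cv2
from scipy.spatial.transform import Rotation as R
def snap(n):
    s=snapshot(n); return s
def cloud(s):
    z=s["z_map"]; K=s["K"]; v,u=np.indices(z.shape)
    p=np.stack([(u-K[0,2])/K[0,0]*z, -(v-K[1,2])/K[1,1]*z, -z],-1)
    T=s["T"]; w=p@T[:3,:3].T+T[:3,3]; w[z==0]=np.nan; return w
def save(s,f,c=None,k=1):
    im=s["image"][...,::-1]
    if c: im=im[c[0]:c[1],c[2]:c[3]]
    cv2.imwrite(f,cv2.resize(im,None,fx=k,fy=k))
E
python3 - <<'E'
from h import *
print(get_state())
a=snap("scene");b=snap("top")
save(a,"pics/scene.png");save(b,"pics/top.png")
np.savez("s0.npz",**{k+n:v for n,s in(("a",a),("b",b)) for k,v in s.items()})
print(a["T"],b["T"],b["K"])
E
```

```text
pics
{'t': 0.0, 'joint_positions': array([-8.40696185e+01,  2.18386529e+01,  7.43830108e+01,  7.60365300e-04,
        8.38595259e+01, -1.23347981e+01]), 'dq': array([-0.12031929, -0.03195727,  0.02204028, -0.02520085,  0.02785356,
        0.06593476]), 'effort': array([-9.76219089e-04, -4.37929165e+01, -2.24554914e+01,  7.13073229e-02,
        3.51977104e-02, -1.13123742e-04]), 'eef_pos': array([ 0.17236107, -0.52202438,  0.25516993]), 'tool_rot': array([-1.79920846e+02, -1.80824706e-02,  1.82650852e+01]), 'contact_force': array([ 0.93431432,  0.70471292, -0.57321864]), 'ft_torque': array([-0.00931443, -0.01756466, -0.02828696]), 'finger_force': 0.0, 'width': 0.08869522435637868}
[[-0.61840192  0.50456529 -0.60248896  0.06611118]
 [-0.78586126 -0.39599886  0.47498103  0.33278992]
 [ 0.001074    0.76720191  0.64140477  0.64106249]
 [ 0.          0.          0.          1.        ]] [[-0.05092749  0.97024821 -0.23669557  0.30880903]
 [-0.99868725 -0.05077915  0.00672699 -0.0916964 ]
 [-0.00549236  0.23672744  0.97156058  1.35251097]
 [ 0.          0.          0.          1.        ]] [[566.93609955   0.         313.66062721]
 [  0.         566.93609955 243.13798645]
 [  0.           0.           1.        ]]
```

View pics/scene.png

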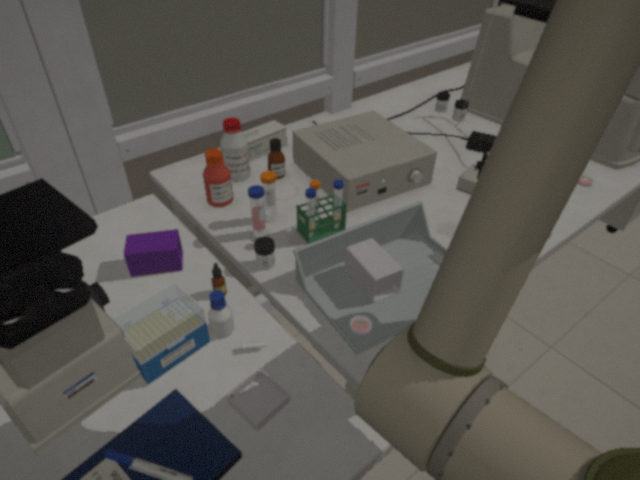

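View pics/top.png

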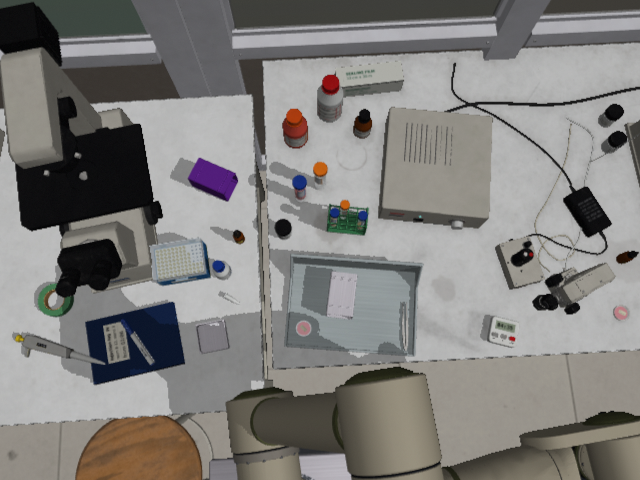

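Candidates: the metal can in the tray (top image 341,295; scene 375,265), the purple look-alike (213,179; scene 153,252), and the flat can lid (213,336). I choose the bare metal one in the tray. Next come the measurement and a close crop.

```bash
cat > m.py <<'E'
from h import *
def canrect(w,lo,hi,box):
    m=(w[...,2]>lo)&(w[...,2]<hi)&(w[...,0]>box[0])&(w[...,0]<box[1])&(w[...,1]>box[2])&(w[...,1]<box[3])
    n,l,st,_=cv2.connectedComponentsWithStats(m.astype(np.uint8))
    i=1+np.argmax(st[1:,4]); P=w[l==i]
    return cv2.minAreaRect((P[:,:2]*1000).astype(np.float32)),P
E
python3 - <<'E'
from m import *
b=np.load("s0.npz"); s={k[:-1]:b[k] for k in b.files if k.endswith("b")}
w=cloud(s)
im=s["image"][235:370,270:440]; cv2.imwrite("pics/crop.png",cv2.resize(im[...,::-1],None,fx=4.4,fy=4.4,interpolation=cv2.INTER_CUBIC))
for v,u in [(295,341),(330,370),(258,350),(336,213),(310,310)]: print((u,v),w[v,u].round(4))
# can top
v0=w[295,341]
r,P=canrect(w,.054,.075,(v0[0]-.08,v0[0]+.055,v0[1]-.08,v0[1]+.08)); print(r,len(P),np.median(P[:,2]),P[:,0].min(),P[:,0].max()); print(cv2.boxPoints(r))
# upstand profile: for several columns
for u in (300,320,345,370,390,410):
    print(u,[tuple((w[v,u]*1000).round(0).astype(int)) for v in range(248,276,2) if not np.isnan(w[v,u,0])])
m=(w[...,2]>-.002)&(w[...,2]<.008); m[:, :285]=0; m[:,422:]=0; m[:260]=0;m[358:]=0
print("floor",np.nanmedian(w[310:345,325:395,2]))
print("front",[tuple((w[v,350]*1000).round(0).astype(int)) for v in range(336,362,2)])
print("left",[tuple((w[320,u]*1000).round(0).astype(int)) for u in range(280,300,2)],"right",[tuple((w[320,u]*1000).round(0).astype(int)) for u in range(396,424,2)])
E
```

```text
(341, 295) [ 0.4976 -0.1569  0.0636]
(370, 330) [ 0.42   -0.2232  0.0018]
(350, 258) [ 0.5797 -0.1821  0.0787]
(213, 336) [ 4.252e-01  1.481e-01 -3.000e-04]
(310, 310) [ 0.4743 -0.084   0.0034]
((501.02783203125, -157.95135498046875), (61.40078353881836, 99.40318298339844), 80.22008514404297) 1141 0.06405300097000466 0.44704021240360353 0.5522259052260183
[[ 446.83362 -179.76308]
 [ 544.79224 -196.64812]
 [ 555.22205 -136.13963]
 [ 457.26343 -119.25459]]
300 [(np.int64(627), np.int64(-67), np.int64(2)), (np.int64(623), np.int64(-67), np.int64(-1)), (np.int64(619), np.int64(-66), np.int64(-4)), (np.int64(613), np.int64(-66), np.int64(0)), (np.int64(590), np.int64(-68), np.int64(81)), (np.int64(587), np.int64(-67), np.int64(71)), (np.int64(588), np.int64(-67), np.int64(45)), (np.int64(587), np.int64(-66), np.int64(29)), (np.int64(588), np.int64(-65), np.int64(1)), (np.int64(583), np.int64(-65), np.int64(-2)), (np.int64(577), np.int64(-65), np.int64(2)), (np.int64(573), np.int64(-65), np.int64(-1)), (np.int64(568), np.int64(-64), np.int64(3)), (np.int64(563), np.int64(-64), np.int64(3))
[... 4290 characters left out ...]
(np.int64(452), np.int64(-54), np.int64(3))] right [(np.int64(440), np.int64(-286), np.int64(5)), (np.int64(440), np.int64(-291), np.int64(2)), (np.int64(439), np.int64(-295), np.int64(6)), (np.int64(439), np.int64(-300), np.int64(5)), (np.int64(439), np.int64(-305), np.int64(5)), (np.int64(438), np.int64(-309), np.int64(8)), (np.int64(439), np.int64(-315), np.int64(-1)), (np.int64(438), np.int64(-319), np.int64(5)), (np.int64(438), np.int64(-324), np.int64(4)), (np.int64(437), np.int64(-327), np.int64(13)), (np.int64(437), np.int64(-332), np.int64(12)), (np.int64(438), np.int64(-339), np.int64(2)), (np.int64(438), np.int64(-344), np.int64(-2)), (np.int64(438), np.int64(-349), np.int64(-3))]
```

View pics/crop.png

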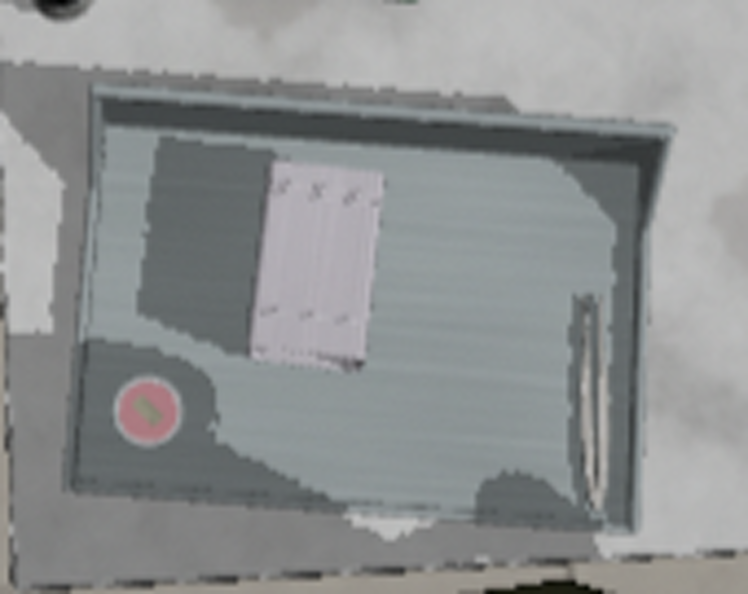

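The crop shows the bare metal can (crop 315,265), long axis roughly towards the upstand, with the recess at its near end. The small dish (148,410) and tweezers (590,400) are clear of it. The heights (64 mm top, 3 mm floor) and the size (61.4 x 99.4) agree with the description. Plan: grip the can's sides near the closed end with the tool tilted about 55° forward, slide it to the upstand, then turn it 90°.

```bash
cat > p.py <<'E'
from h import *
import json
TY=np.deg2rad(-7.1)                 # tray yaw
W0=np.array([0.5748,-0.172])        # a point on the upstand's inner face (top-camera)
def Rt(alpha,yaw):                  # tool tilted alpha deg forward from down, heading yaw deg
    a=np.deg2rad(alpha); y=np.deg2rad(yaw); ex=np.array([np.cos(y),np.sin(y),0])
    z=np.sin(a)*ex-np.cos(a)*np.array([0,0,1]); yy=np.array([np.sin(y),-np.cos(y),0])
    return np.stack([np.cross(yy,z),yy,z],1)
def rows(targets,grip):             # targets: (grasp point, R); prints shift/turn from measured pose
    s=get_state(); R0=R.from_euler("xyz",s["tool_rot"],degrees=True).as_matrix(); p0=s["eef_pos"]
    out=[]
    for g,Rm in targets:
        tcp=np.array(g)+0.002*Rm[:,2]
        d=R0.T@(tcp-p0)/0.12; w=R.from_matrix(R0.T@Rm).as_rotvec()/np.pi
        out.append(f"{grip} "+" ".join(f"{x:.3f}" for x in [*d,*w]))
    print("; ".join(out)); return s
E
python3 - <<'E'
from p import *
Rg=Rt(55,-9.8); G=np.array([.4767,-.1538,.034])
R0=Rt(0,18.3)
s=rows([(G+[0,0,.13],Rg)],0)
p0=s["eef_pos"]; t=G+[0,0,.15]
for f in (.25,.5,.75): rows([(p0+f*(t-p0),R0)],0)
E
```

```text
0 3.382 -2.112 0.773 -0.075 0.299 0.143
0 0.843 -0.530 0.166 -0.000 -0.000 -0.000
0 1.685 -1.059 0.315 -0.000 -0.000 -0.000
0 2.528 -1.589 0.464 -0.000 -0.000 -0.000
```

Call:
jog_arm(series="0 0.3 -0.2 0 0 0 0; 0 0.7 -0.45 0 0 0 0; 0 1 -0.65 0 0 0 0; 0 1 -0.65 0 0 0 0; 0 1 -0.65 0 0 0 0")

```text
t: 0.72
eef_pos: [0.2616, -0.4111, 0.2557]
tool_rot: [180.0, 0.0, 18.3]
contact_force: [0.6, -0.1, 0.8]
width: 0.0883
finger_force: 0.0
```

Call:
jog_arm(series="0 0.5 -0.3 0 -0.02 0.05 0.03; 0 0.8 -0.6 0 -0.03 0.1 0.06; 0 1 -0.7 0 -0.04 0.15 0.07; 0 1 -0.7 0 -0.04 0.15 0.07; 0 1 -0.7 0 -0.04 0.15 0.07")

```text
t: 1.35
eef_pos: [0.349, -0.295, 0.2559]
tool_rot: [175.5, -27.4, 6.5]
contact_force: [-0.2, 0.1, 0.7]
width: 0.0884
finger_force: 0.0
```

```bash
python3 - <<'E'
from p import *
Rg=Rt(55,-9.8); G=np.array([.4767,-.1538,.034])
s=rows([(G+[0,0,.12],Rg)],0); print(s["t"],s["joint_positions"].round(1),s["eef_pos"],s["tool_rot"])
E
```

```text
0 0.674 -1.146 1.230 -0.036 0.149 0.075
1.35 [-68.4   5.6 101.6  28.2  63.3   5.4] [ 0.34895283 -0.29504881  0.25592558] [175.46334899 -27.38189872   6.49703603]
```

Call:
jog_arm(series="0 0.15 -0.3 0.25 -0.01 0.04 0.02; 0 0.3 -0.6 0.5 -0.02 0.08 0.04; 0 0.45 -0.8 0.7 -0.03 0.12 0.06; 0 0.55 -0.95 0.95 -0.036 0.149 0.075; 0 0.55 -0.95 0.95 -0.036 0.149 0.075")

```text
t: 1.98
eef_pos: [0.453, -0.1778, 0.1787]
tool_rot: [179.9, -55.1, -9.6]
contact_force: [1.3, -1.0, 0.6]
width: 0.0882
finger_force: 0.0
```

```bash
python3 - <<'E'
from p import *
Rg=Rt(55,-9.8); G=np.array([.4767,-.1538,.034])
s=rows([(G+[0,0,.12],Rg),(G+[0,0,.06],Rg)],0); print(s["t"],s["joint_positions"].round(1),s["eef_pos"],s["tool_rot"])
a=snap("wrist"); save(a,"pics/w1.png"); np.savez("w1.npz",**a)
E
```

```text
0 -0.077 -0.230 0.267 -0.001 -0.001 0.001; 0 -0.487 -0.230 0.553 -0.001 -0.001 0.001
1.975 [-51.8  14.8 126.1 101.5  34.2 -41.2] [ 0.45304449 -0.17779686  0.17872042] [179.94388107 -55.10749078  -9.55569386]
```

```bash
cat > kin.py <<'E'
from p import *
from scipy.optimize import least_squares
LO=np.array([-178.18,-50.72,12.68,-81.47,9.98,-165.26]);HI=np.array([178.18,133.34,142.11,261.47,163.14,165.26])
def fk(q,P):
    d1,a1,a2,d4,d6,off,a3,o6=P
    r=lambda ax,a:R.from_euler(ax,a,degrees=True).as_matrix()
    A=r("z",q[0]); p=np.array([0,0,d1])+A@[a1,off,0]
    A=A@r("y",q[1]); p=p+A@[0,0,a2]
    A=A@r("y",q[2]); p=p+A@[a3,0,d4]
    A=A@r("z",q[3]); A=A@r("y",q[4]); p=p+A@[0,0,d6]
    A=A@r("z",q[5]+o6); return p,A
D=[([-84.069,21.82,74.36,0,83.859,-12.335],[.17236,-.52202,.25560],[180,0,18.265]),
([-68.4,5.6,101.6,28.2,63.3,5.4],[.34895,-.29505,.25593],[175.463,-27.382,6.497]),
([-51.8,14.8,126.1,101.5,34.2,-41.2],[.45304,-.1778,.17872],[179.944,-55.107,-9.556])]
E
python3 - <<'E'
from kin import *
for sgn in [0,180]:
  def f(P):
    e=[]
    for q,p,o in D:
        pp,A=fk(q,P); e+=list((pp-p)*10); e+=list((A-R.from_euler("xyz",o,degrees=True).as_matrix()).ravel())
    return e
  s=least_squares(f,[.2,.0,.35,.35,.25,0,0,sgn],x_scale=[.1]*7+[10]); print(s.cost,s.x.round(4),np.abs(s.fun).max())
E
```

```text
6.133767900493076e-06 [ 1.31400e-01 -7.00000e-04  5.36500e-01  3.51700e-01  2.33300e-01
  1.17500e-01  1.03400e-01  9.00134e+01] 0.001482915964216014
6.1337679004926535e-06 [ 1.31400e-01 -7.00000e-04  5.36500e-01  3.51700e-01  2.33300e-01
  1.17500e-01  1.03400e-01  9.00134e+01] 0.001482915980987598
```

View pics/w1.png

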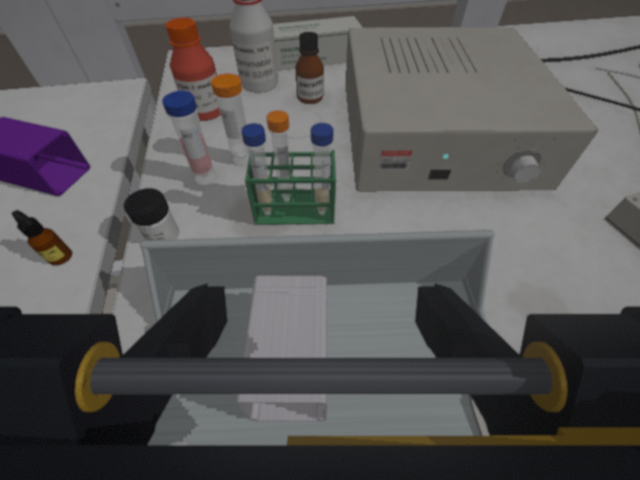

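The wrist view shows the fingers (215,300 and 430,300) either side of the can (285,340), and the tube rack standing behind the upstand (292,185). The kinematic fit is accurate to 0.15 mm. Next I check the turn for reach at several tilts.

```bash
cat >> kin.py <<'E'
P=[.1314,-.0007,.5365,.3517,.2333,.1175,.1034,90.0134]
def ik(g,Rm,q0):
    tcp=np.array(g)+.002*Rm[:,2]
    def f(q):
        p,A=fk(q,P); return np.r_[(p-tcp)*10,(A-Rm).ravel(),1e-4*(q-q0)/50]
    s=least_squares(f,np.clip(q0,LO+.01,HI-.01),bounds=(LO,HI),x_scale=30); p,A=fk(s.x,P)
    return s.x,np.linalg.norm(p-tcp)*1000,np.degrees(np.linalg.norm((A-Rm)))/1.41
S,Hh,h=73.5,61.5,30.75
N=np.array([np.cos(TY),np.sin(TY),0]); Tv=np.array([-np.sin(TY),np.cos(TY),0])
def grasp(th,ty,gx=.0,gz=0.,sp=.0735,hh=.03075):  # can turned th deg, wall gap gx, floor gap gz, lateral ty along wall from W0
    t=np.deg2rad(th); H=.0615
    X=-H*np.sin(t)-sp*np.cos(t)+hh*np.sin(t)-gx; Z=sp*np.sin(t)+hh*np.cos(t)+gz+.003
    g=np.array([*W0,0])+N*X+Tv*ty; g[2]=Z; return g
E
python3 - <<'E'
from kin import *
b=np.load("s0.npz"); s={k[:-1]:b[k] for k in b.files if k.endswith("b")}
w=cloud(s); q=w[200:236,325:370].reshape(-1,3); q=q[(q[:,2]>.03)]; print("rack",q.min(0),q.max(0))
q=w[222:240,272:295].reshape(-1,3); q=q[(q[:,2]>.02)]; print("jar",q.min(0),q.max(0))
for a0 in (55,50,45,40):
    q=np.array([-51.8,14.8,126.1,101.5,34.2,-41.2]); G=np.array([.4767,-.1538,.034])
    print("alpha",a0)
    for z in (.12,.06,0):
        q,e,o=ik(G+[0,0,z],Rt(a0,-9.8),q); print(" down",z,q.round(0),round(e,1),round(o,1))
    for th in (0,15,30,45,60,75,90):
        q,e,o=ik(grasp(th,.002),Rt(a0-th,-7.1),q); print(th,q.round(0),round(e,1),round(o,1))
E
```

```text
rack [ 0.65088011 -0.23355487  0.03002953] [ 0.71467158 -0.13419005  0.12726092]
jar [ 0.64807007 -0.04843185  0.02170895] [ 0.68176807 -0.00870851  0.06363604]
alpha 55
 down 0.12 [-45.  20. 126. 117.  32. -53.] 0.0 0.0
 down 0.06 [-45.  31. 130. 134.  40. -73.] 0.0 0.0
 down 0 [-45.  43. 132. 143.  51. -86.] 0.0 0.0
0 [-44.  42. 127. 138.  47. -81.] 0.0 0.0
15 [-40.  32. 120. 107.  22. -45.] 0.0 0.0
30 [-36.  28. 110.  32.  23.  34.] 0.0 0.0
45 [-33.  29.  99.   6.  43.  60.] 0.0 0.0
60 [-29.  33.  87.  -2.  64.  69.] 0.0 0.0
75 [-27.  40.  75.  -7.  84.  72.] 0.0 0.0
90 [-25.  48.  63. -10. 102.  73.] 0.0 0.0
alpha 50
 down 0.12 [-43.  18. 123. 103.  26. -37.] 0.0 0.0
 down 0.06 [-43.  28. 127. 126.  32. -64.] 0.0 0.0
 down 0 [-43.  39. 130. 140.  41. -81.] 0.0 0.0
0 [-42.  39. 125. 134.  38. -75.] 0.0 0.0
15 [-39.  31. 117.  84.  18. -21.] 0.0 0.0
30 [-35.  28. 107.  19.  29.  46.] 0.0 0.0
45 [-32.  30.  96.   3.  50.  64.] 0.0 0.0
60 [-29.  35.  84.  -4.  70.  70.] 0.0 0.0
75 [-26.  42.  72.  -8.  90.  73.] 0.0 0.0
90 [-24.  50.  60. -12. 108.  73.] 0.0 0.0
alpha 45
 down 0.12 [
[... 196 characters left out ...]
4.  57.  18.   7.] 0.0 0.0
30 [-34.  29. 103.  12.  35.  54.] 0.0 0.0
45 [-31.  31.  92.   0.  56.  66.] 0.0 0.0
60 [-28.  37.  81.  -5.  76.  71.] 0.0 0.0
75 [-26.  44.  69.  -9.  95.  73.] 0.0 0.0
90 [-24.  53.  57. -13. 113.  73.] 0.0 0.0
alpha 40
 down 0.12 [-41.  16. 117.  61.  22.   6.] 0.0 0.0
 down 0.06 [-41.  24. 121.  94.  19. -29.] 0.0 0.0
 down 0 [-41.  34. 124. 125.  24. -62.] 0.0 0.0
0 [-40.  35. 120. 114.  22. -52.] 0.0 0.0
15 [-36.  30. 111.  35.  21.  30.] 0.0 0.0
30 [-33.  29. 100.   7.  41.  60.] 0.0 0.0
45 [-30.  33.  89.  -2.  63.  68.] 0.0 0.0
60 [-27.  39.  78.  -7.  82.  72.] 0.0 0.0
75 [-25.  46.  66. -10. 101.  73.] 0.0 0.0
90 [-24.  55.  55. -14. 119.  72.] 0.0 0.0
```

Call:
jog_arm(series="0 -0.05 -0.1 0.2 0 0 0; 0 -0.08 -0.23 0.27 0 0 0; 0 -0.28 -0.23 0.41 0 0 0; 0 -0.49 -0.23 0.55 0 0 0; 0 -0.49 -0.23 0.55 0 0 0")

```text
t: 2.65
eef_pos: [0.4772, -0.1534, 0.0916]
tool_rot: [-179.6, -54.9, -9.8]
contact_force: [0.2, 0.2, 0.7]
width: 0.088
finger_force: 0.0
```

```bash
python3 - <<'E'
from kin import *
Rg=Rt(55,-9.8); G=np.array([.4767,-.1538,.034])
s=rows([(G+[0,0,.03],Rg),(G,Rg)],0); print(s["joint_positions"].round(1),s["contact_force"])
E
```

```text
0 -0.190 0.005 0.146 -0.002 0.001 0.000; 0 -0.395 0.006 0.289 -0.002 0.001 0.000
[-44.9  30.9 130.3 133.1  40.7 -73.1] [0.1564239  0.1823583  0.72403347]
```

Call:
jog_arm(series="0 -0.19 0 0.15 0 0 0; 0 -0.29 0 0.22 0 0 0; 0 -0.395 0.006 0.29 0 0 0; 0 -0.395 0.006 0.29 0 0 0; 0 -0.395 0.006 0.29 0 0 0")

```text
t: 3.28
eef_pos: [0.4783, -0.1539, 0.0354]
tool_rot: [-179.9, -55.1, -9.6]
contact_force: [0.7, -0.1, 0.2]
width: 0.0882
finger_force: 0.0
```

```bash
python3 - <<'E'
from m import *
s=get_state(); print(s["eef_pos"],s["tool_rot"],s["contact_force"])
b=snap("top"); a=snap("scene")
i=np.hstack([cv2.resize(b["image"][235:370,270:440],None,fx=2.3,fy=2.3),cv2.resize(a["image"][180:340,270:460],(369,310))])
cv2.imwrite("pics/c2.png",i[...,::-1])
E
```

```text
[ 0.47825499 -0.15391159  0.03541422] [-179.91319373  -55.13586069   -9.61375196] [ 0.65872637 -0.14258625  0.17630782]
```

View pics/c2.png

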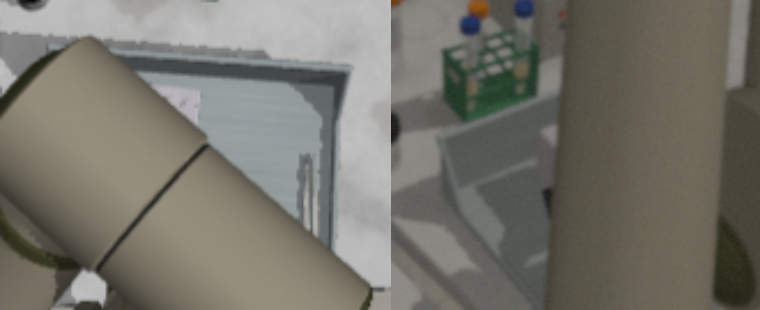

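The arm hides the can in both views; no contact force is felt and the pose is as planned, so I close.

Call:
jog_arm(series="1 0 0 0 0 0 0; 1 0 0 0 0 0 0; 1 0 0 0 0 0 0; 1 0 0 0 0 0 0; 1 0 0 0 0 0 0")

```text
t: 4.0
eef_pos: [0.4777, -0.1538, 0.0344]
tool_rot: [-179.9, -55.0, -9.7]
contact_force: [-0.9, -0.8, 2.8]
width: 0.0614
finger_force: 29.9
```

```bash
python3 - <<'E'
from kin import *
s=get_state(); print(s["width"],s["finger_force"],s["contact_force"])
g=s["eef_pos"]-.002*Rt(55,-9.8)[:,2]; d=g-np.array([*W0,0]); ty=d@Tv; print("ty",ty,"X",d@N,"wanted",-.0735)
a=g[2]
t0=d@N
c=[]
for x in (-.005,-.003,-.001): pass
import functools
def tgt(gap,tyy=ty,yaw=-7.1,z=g[2]):
    q=grasp(0,tyy,gap); q[2]=z; return q,Rt(55,yaw)
rows([tgt(x) for x in (.012,.008,.004,.002,0)],1)
E
```

```text
0.06138922719493659 29.916694883722812 [-0.86204183 -0.78329767  2.83223667]
ty 0.006187266990174416 X -0.10023261461840068 wanted -0.0735
1 0.070 -0.006 0.101 0.011 -0.000 -0.008; 1 0.089 -0.007 0.128 0.011 -0.000 -0.008; 1 0.108 -0.009 0.155 0.011 -0.000 -0.008; 1 0.118 -0.010 0.169 0.011 -0.000 -0.008; 1 0.128 -0.010 0.182 0.011 -0.000 -0.008
```

Call:
jog_arm(series="1 0.03 -0.003 0.04 0.004 0 -0.003; 1 0.06 -0.005 0.08 0.008 0 -0.006; 1 0.089 -0.007 0.128 0.011 0 -0.008; 1 0.108 -0.009 0.155 0.011 0 -0.008; 1 0.118 -0.01 0.169 0.011 0 -0.008")

```text
t: 4.62
eef_pos: [0.5025, -0.1565, 0.0344]
tool_rot: [-180.0, -55.0, -7.2]
contact_force: [-4.3, 0.7, 4.8]
width: 0.0615
finger_force: 29.9
```

```bash
cat > st.py <<'E'
from kin import *
s=get_state(); Rm=R.from_euler("xyz",s["tool_rot"],degrees=True).as_matrix()
d=s["eef_pos"]-.002*Rm[:,2]-np.array([*W0,0]); zt=Rm[:,2]; al=np.degrees(np.arctan2(zt@N,-zt[2]))
print("t",s["t"],"X",d@N,"ty",d@Tv,"z",d[2],"alpha",al,"F tray",s["contact_force"]@N,s["contact_force"]@Tv,s["contact_force"][2],"w",s["width"],s["joint_positions"].round(0))
E
python3 st.py
```

```text
t 4.625 X -0.07530418818731158 ty 0.006437980589128852 z 0.035522250627749156 alpha 55.03056006991929 F tray -4.3061279583220555 0.163777642922239 4.771566565361143 w 0.06149649404311132 [-43.  42. 128. 139.  47. -82.]
```

Call:
jog_arm(series="1 0.005 0 0.007 0 0 0; 1 0.01 0 0.014 0 0 0; 1 0.01 0 0.014 0 0 0; 1 0.01 0 0.014 0 0 0; 1 0.01 0 0.014 0 0 0")

```text
t: 5.25
eef_pos: [0.5029, -0.1565, 0.0344]
tool_rot: [-179.9, -54.9, -7.4]
contact_force: [-21.8, -1.3, 13.9]
width: 0.0614
finger_force: 30.0
```

```bash
python3 st.py
```

```text
t 5.25 X -0.07493523222345269 ty 0.006503416419863311 z 0.03550669773006346 alpha 54.87027515954543 F tray -21.47614984561199 -3.9940079554637133 13.854437664023632 w 0.061398263310492716 [-43.  42. 128. 139.  47. -81.]
```

```bash
cat > tr.py <<'E'
from kin import *
import sys
def go(ths,gx,gz,ty=.0065,sp=.0745,hh=.0325):
    rows([(grasp(t,ty,gx,gz,sp,hh),Rt(55-t,-7.1)) for t in ths],1)
if __name__=="__main__":
    a=sys.argv; exec(open("st.py").read()); go([float(x) for x in a[1].split(",")],float(a[2]),float(a[3]))
E
python3 tr.py 0,3,6,9,12 .003 .001
```

```text
t 5.25 X -0.07493523222345269 ty 0.006503416419863311 z 0.03550669773006346 alpha 54.87027515954543 F tray -21.47614984561199 -3.9940079554637133 13.854437664023632 w 0.061398263310492716 [-43.  42. 128. 139.  47. -81.]
1 -0.005 0.000 -0.022 0.001 0.001 -0.001; 1 0.013 0.000 -0.050 0.001 -0.016 -0.001; 1 0.032 0.000 -0.077 0.000 -0.033 -0.001; 1 0.051 0.000 -0.101 0.000 -0.049 -0.001; 1 0.071 0.000 -0.123 0.000 -0.066 -0.001
```

Call:
jog_arm(series="1 -0.005 0 -0.022 0 0 0; 1 0.013 0 -0.05 0 -0.016 0; 1 0.032 0 -0.077 0 -0.033 0; 1 0.051 0 -0.101 0 -0.049 0; 1 0.071 0 -0.123 0 -0.066 0")

```text
t: 5.88
eef_pos: [0.4969, -0.1559, 0.0492]
tool_rot: [180.0, -42.9, -7.1]
contact_force: [0.5, 0.2, -5.7]
width: 0.0615
finger_force: 30.0
```

```bash
python3 tr.py 14,16,18,20,22 .002 .001
```

```text
t 5.875 X -0.08065849783829888 ty 0.006332028747120536 z 0.05069003502747025 alpha 42.930746447558306 F tray 0.5125110973949034 0.2915420972097869 -5.691719386718408 w 0.0615108419867969 [-41.  33. 122. 119.  25. -57.]
1 0.012 -0.001 -0.021 0.000 -0.011 -0.000; 1 0.022 -0.001 -0.036 0.000 -0.022 -0.000; 1 0.032 -0.001 -0.051 0.000 -0.033 -0.000; 1 0.043 -0.001 -0.064 0.000 -0.044 -0.000; 1 0.054 -0.001 -0.077 0.000 -0.055 -0.000
```

Call:
jog_arm(series="1 0.012 0 -0.021 0 -0.011 0; 1 0.022 0 -0.036 0 -0.022 0; 1 0.032 -0.001 -0.051 0 -0.033 0; 1 0.043 -0.001 -0.064 0 -0.044 0; 1 0.054 -0.001 -0.077 0 -0.055 0")

```text
t: 6.5
eef_pos: [0.4953, -0.1553, 0.0602]
tool_rot: [-180.0, -33.1, -7.1]
contact_force: [-0.7, -0.2, -5.0]
width: 0.0612
finger_force: 30.0
```

```bash
python3 tr.py 24,26,28,31,34 .0015 .0005
```

```text
t 6.5 X -0.0820885544014644 ty 0.006744314145600922 z 0.06186098165288768 alpha 33.06123308556234 F tray -0.6474583220311404 -0.23222637536865767 -5.023138112114295 w 0.06118763231162385 [-38.  29. 116.  70.  17.  -6.]
1 0.012 0.002 -0.008 -0.000 -0.011 -0.000; 1 0.021 0.002 -0.020 -0.000 -0.023 -0.000; 1 0.031 0.002 -0.032 -0.000 -0.034 -0.000; 1 0.046 0.002 -0.047 -0.000 -0.050 -0.000; 1 0.061 0.002 -0.060 -0.000 -0.067 -0.000
```

Call:
jog_arm(series="1 0.012 0 -0.008 0 -0.011 0; 1 0.021 0.001 -0.02 0 -0.023 0; 1 0.031 0.002 -0.032 0 -0.034 0; 1 0.046 0.002 -0.047 0 -0.05 0; 1 0.061 0.002 -0.06 0 -0.067 0")

```text
t: 7.12
eef_pos: [0.4973, -0.1558, 0.0703]
tool_rot: [-180.0, -20.9, -7.2]
contact_force: [-0.3, -0.3, -4.0]
width: 0.0609
finger_force: 30.0
```

```bash
python3 tr.py 37,40,43,46,49 .0015 .0005
```

```text
t 7.125 X -0.0796329700815378 ty 0.006484331890233658 z 0.07216531500138901 alpha 20.944720547601758 F tray -0.22828325095299684 -0.34954981027704785 -4.001078132082678 w 0.06091522921384608 [-35.  27. 107.  21.  28.  46.]
1 0.015 -0.000 -0.013 -0.000 -0.016 -0.000; 1 0.029 -0.000 -0.025 -0.000 -0.033 -0.000; 1 0.045 -0.000 -0.035 -0.000 -0.050 -0.000; 1 0.062 -0.000 -0.042 -0.000 -0.066 -0.000; 1 0.080 -0.000 -0.048 -0.000 -0.083 -0.000
```

```bash
python3 - <<'E'
from m import *
b=snap("top"); a=snap("wrist"); c=snap("scene")
i=np.hstack([cv2.resize(b["image"][235:370,270:440],(378,300)),cv2.resize(c["image"][180:340,250:460],(400,300))])
i=np.vstack([i,cv2.resize(a["image"][180:480],(778,290))])
cv2.imwrite("pics/c3.png",i[...,::-1])
E
```

```text
(no output)
```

View pics/c3.png

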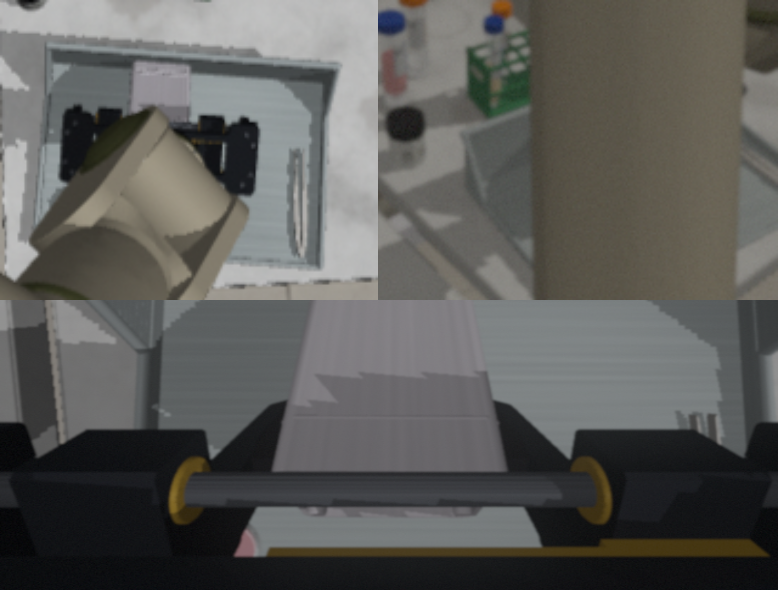

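The picture shows the can held between the fingers, its mouth against the upstand (160,70 in the top part) with no dish out and the small dish undisturbed (245,540). I continue the turn.

Call:
jog_arm(series="1 0.015 0 -0.013 0 -0.016 0; 1 0.029 0 -0.025 0 -0.033 0; 1 0.045 0 -0.035 0 -0.05 0; 1 0.062 0 -0.042 0 -0.066 0; 1 0.08 0 -0.048 0 -0.083 0")

```text
t: 7.9
eef_pos: [0.5045, -0.1565, 0.0792]
tool_rot: [-179.9, -6.2, -7.1]
contact_force: [0.7, -0.6, -4.1]
width: 0.0613
finger_force: 30.0
```

```bash
python3 tr.py 52,55,58,61,64 .0015 .0005
```

```text
t 7.9 X -0.07190572305418264 ty 0.006650622880774544 z 0.08123772190429639 alpha 6.177401538155778 F tray 0.7490434935941864 -0.5461699024690472 -4.100024967523534 w 0.061311894886591035 [-31.  29.  96.   3.  49.  64.]
1 0.014 0.001 -0.007 -0.001 -0.018 -0.000; 1 0.032 0.001 -0.013 -0.001 -0.034 -0.000; 1 0.052 0.001 -0.017 -0.001 -0.051 -0.000; 1 0.073 0.001 -0.019 -0.001 -0.068 -0.000; 1 0.096 0.001 -0.019 -0.001 -0.084 -0.000
```

Call:
jog_arm(series="1 0.014 0.001 -0.007 0 -0.018 0; 1 0.032 0.001 -0.013 0 -0.034 0; 1 0.052 0.001 -0.017 0 -0.051 0; 1 0.073 0.001 -0.019 0 -0.068 0; 1 0.096 0.001 -0.019 0 -0.084 0")

```text
t: 8.52
eef_pos: [0.5165, -0.1582, 0.0831]
tool_rot: [-179.8, 8.8, -7.1]
contact_force: [1.7, -0.4, -0.8]
width: 0.0614
finger_force: 30.0
```

```bash
python3 tr.py 67,70,73,76,79 .0015 .0005
```

```text
t 8.525 X -0.059226301686879465 ty 0.006457497286933086 z 0.08506706278151074 alpha -8.784582838921533 F tray 1.7003400704023737 -0.2302492853386923 -0.774896902957517 w 0.061386394276327895 [-28.  35.  84.  -3.  70.  70.]
1 0.015 -0.000 -0.000 -0.001 -0.018 0.000; 1 0.040 -0.000 -0.003 -0.001 -0.035 0.000; 1 0.066 -0.000 -0.004 -0.001 -0.051 0.000; 1 0.094 -0.000 -0.003 -0.001 -0.068 0.000; 1 0.122 -0.000 -0.001 -0.001 -0.085 0.000
```

Call:
jog_arm(series="1 0.015 0 -0.003 0 -0.018 0; 1 0.04 0 -0.006 0 -0.035 0; 1 0.066 0 -0.007 0 -0.051 0; 1 0.094 0 -0.006 0 -0.068 0; 1 0.122 0 -0.004 0 -0.085 0")

```text
t: 9.15
eef_pos: [0.5314, -0.1601, 0.0816]
tool_rot: [-179.8, 24.0, -7.0]
contact_force: [3.7, 0.1, 2.7]
width: 0.0615
finger_force: 30.0
```

```bash
python3 tr.py 82,85,88,90,90 .0015 .0005
```

```text
t 9.15 X -0.04367333720804554 ty 0.006407704193916714 z 0.08339277955406538 alpha -23.98565485604789 F tray 3.6967193506585914 0.5299559450209074 2.6936895332587434 w 0.0615068339369757 [-26.  42.  72.  -7.  89.  73.]
1 0.028 -0.001 0.002 -0.001 -0.017 0.001; 1 0.060 -0.001 -0.001 -0.001 -0.033 0.001; 1 0.093 -0.001 -0.003 -0.001 -0.050 0.001; 1 0.115 -0.001 -0.004 -0.001 -0.061 0.001; 1 0.115 -0.001 -0.004 -0.001 -0.061 0.001
```

Call:
jog_arm(series="1 0.028 0 0 0 -0.017 0; 1 0.06 0 -0.003 0 -0.033 0; 1 0.093 0 -0.005 0 -0.05 0; 1 0.115 0 -0.006 0 -0.061 0; 1 0.115 0 -0.006 0 -0.061 0")

```text
t: 9.78
eef_pos: [0.5443, -0.1619, 0.077]
tool_rot: [-179.7, 34.9, -6.9]
contact_force: [4.3, -0.9, 9.7]
width: 0.0613
finger_force: 30.0
```

```bash
python3 tr.py 90,90 .0015 .0005; python3 - <<'E'
from m import *
c=snap("scene"); b=snap("top")
i=np.hstack([cv2.resize(b["image"][235:370,270:440],(378,300)),cv2.resize(c["image"][180:340,250:460],(400,300))])
cv2.imwrite("pics/c4.png",i[...,::-1])
w=cloud(b)
for v in range(248,276,3): print([tuple(int(x*1000) for x in w[v,u]) for u in (325,330,335,340,345,350)])
E
```

```text
t 9.775 X -0.030371429958595854 ty 0.006227093056213921 z 0.0786290142819755 alpha -34.900104351131674 F tray 4.396553128544497 -0.38567011696751535 9.703810269362394 w 0.061279813443419325 [-24.  48.  63. -10. 103.  73.]
1 0.002 -0.002 0.005 -0.001 -0.001 0.001; 1 0.002 -0.002 0.005 -0.001 -0.001 0.001
[(524, -116, 426), (525, -125, 423), (527, -134, 410), (530, -143, 398), (532, -152, 386), (536, -162, 365)]
[(518, -116, 433), (519, -124, 426), (521, -133, 416), (522, -142, 407), (526, -152, 389), (531, -162, 363)]
[(511, -115, 439), (513, -124, 431), (514, -132, 422), (517, -142, 408), (520, -151, 392), (525, -162, 367)]
[(505, -115, 444), (506, -123, 439), (508, -132, 428), (511, -141, 410), (514, -150, 397), (521, -162, 362)]
[(499, -114, 448), (500, -123, 441), (502, -131, 432), (505, -141, 413), (509, -150, 396), (517, -162, 353)]
[(494, -114, 449), (495, -123, 441), (497, -131, 433), (500, -140, 415), (503, -150, 396), (555, -176, 141)]
[(488, -114, 454), (490, -122, 445), (491, -131, 437), (494, -140, 420), (498, -150, 395), (559, -180, 87)]
[(482, -113, 460), (483, -122, 452), (486, -130, 436), (488, -139, 422), (494, -149, 392), (552, -179, 85)]
[(477, -113, 463), (478, -121, 454), (480, -130, 439), (483, -139, 421), (491, -150, 379), (546, -179, 84)]
[(471, -113, 466), (473, -121, 455), (474, -129, 444), (479, -139, 419), (539, -167, 82), (539, -179, 84)]
```

View pics/c4.png

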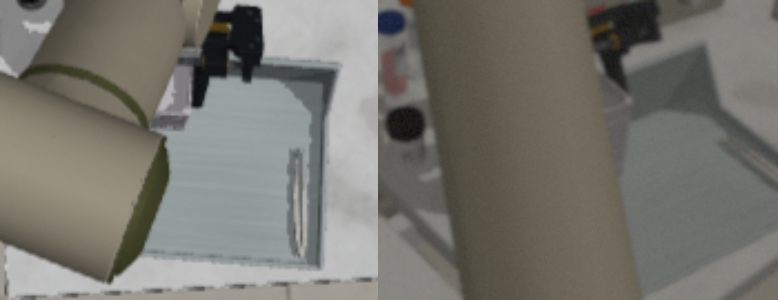

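The can stands upright against the upstand (180,100 in the left part) with its recess plate at the expected height. I release it briefly so it settles flat, then re-grip.

Call:
jog_arm(series="0.2 0 0 0 0 0 0; 0.2 0 0 0 0 0 0; 0.2 0 0 0 0 0 0; 0.2 0 0 0 0 0 0; 0.2 0 0 0 0 0 0")

```text
t: 10.5
eef_pos: [0.5428, -0.1619, 0.0764]
tool_rot: [-180.0, 35.2, -7.1]
contact_force: [-0.3, 0.1, -0.0]
width: 0.0705
finger_force: 0.0
```

```bash
python3 tr.py 90,90 .003 .0005; python3 - <<'E'
from m import *
b=snap("top"); w=cloud(b)
m=(w[...,2]>.09)&(w[...,2]<.107)&(w[...,0]>.49)&(w[...,0]<.585)&(w[...,1]>-.2)&(w[...,1]<-.12)
P=w[m]; print(len(P),np.median(P[:,2]),P.min(0),P.max(0)); save(b,"pics/x.png",(240,290,310,380),8)
a=snap("wrist"); save(a,"pics/w2.png")
E
```

```text
t 10.5 X -0.03182916053425993 ty 0.0060925281105287 z 0.07798872710646226 alpha -35.17643801225951 F tray -0.3200021403571236 0.07077415907072648 -0.031338890567894254 w 0.07054876736254492 [-24.  48.  63. -10. 103.  73.]
1 -0.001 -0.003 0.001 -0.000 0.001 -0.000; 1 -0.001 -0.003 0.001 -0.000 0.001 -0.000
97 0.09960016023604967 [ 0.50955436 -0.19968097  0.09000718] [ 0.57078672 -0.15404162  0.10521287]
```

View pics/w2.png

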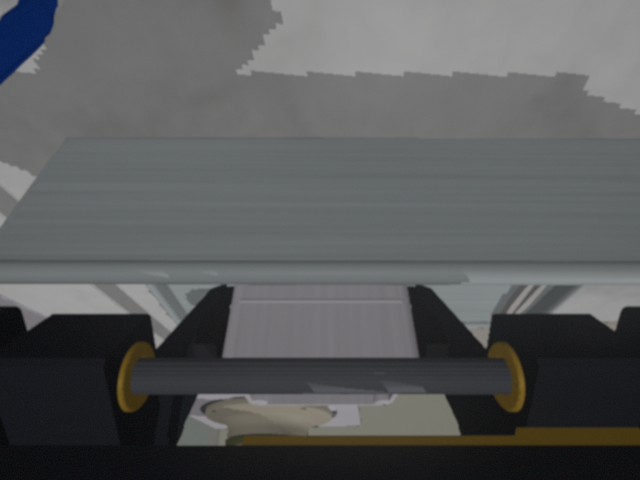

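The wrist view from beyond the upstand shows the can upright between the open fingers (320,330) behind the hem (320,270). The rim is near 0.100 m, as expected. I re-grip, then lift.

Call:
jog_arm(series="1 0 0 0 0 0 0; 1 0 0 0 0 0 0; 1 0 0 0 0 0 0; 1 0 0 0 0 0 0; 1 0 0 0 0 0 0")

```text
t: 11.22
eef_pos: [0.5428, -0.1619, 0.0764]
tool_rot: [-180.0, 35.2, -7.1]
contact_force: [0.8, 0.2, -0.2]
width: 0.0614
finger_force: 30.0
```

```bash
python3 st.py; python3 - <<'E'
from kin import *
s=get_state(); Rm=R.from_euler("xyz",s["tool_rot"],degrees=True).as_matrix(); g=s["eef_pos"]-.002*Rm[:,2]; np.save("g.npy",g)
Rn=Rt(-35,-7.1)
rows([(g+[0,0,z],Rm) for z in (.004,.01,.018,.026,.035)],1)
q=s["joint_positions"]
for z in (.05,.1,.12): q,e,o=ik(g+[0,0,z],Rm,q); print(q.round(0),e,o)
q,e,o=ik(g+[0,0,.1]-Tv*.09-N*.012,Rm,q); print(q.round(0),e,o)
q,e,o=ik(g-Tv*.09-N*.012,Rm,q); print(q.round(0),e,o)
E
```

```text
t 11.225 X -0.03182106240007996 ty 0.006092099676532696 z 0.07807986019865182 alpha -35.17478786733537 F tray 0.7939746850944315 0.3197269705521877 -0.20722975670830215 w 0.06140233387242737 [-24.  48.  63. -10. 103.  73.]
1 -0.019 -0.000 -0.027 0.000 0.000 0.000; 1 -0.048 -0.000 -0.068 0.000 0.000 0.000; 1 -0.086 -0.000 -0.123 0.000 0.000 0.000; 1 -0.125 -0.000 -0.177 0.000 0.000 0.000; 1 -0.168 -0.000 -0.238 0.000 0.000 0.000
[-24.  45.  61. -10. 108.  72.] 5.1881479189372457e-08 4.191191648901156e-08
[-24.  42.  57. -11. 114.  71.] 6.051920002829398e-08 4.6276574094945056e-08
[-24.  41.  56. -11. 116.  71.] 2.7058448537481812e-08 2.0158637974663202e-08
[-32.  43.  56. -15. 113.  63.] 6.017372052483948e-08 5.1728090659004505e-08
[-32.  49.  62. -14. 102.  66.] 1.1564916303611424e-07 9.83267416418422e-08
```

Call:
jog_arm(series="1 -0.019 0 -0.027 0 0 0; 1 -0.048 0 -0.068 0 0 0; 1 -0.086 0 -0.122 0 0 0; 1 -0.125 0 -0.177 0 0 0; 1 -0.168 0 -0.238 0 0 0")

```text
t: 11.85
eef_pos: [0.5428, -0.1619, 0.112]
tool_rot: [-180.0, 35.2, -7.1]
contact_force: [0.4, 0.6, -3.9]
width: 0.0612
finger_force: 30.0
```

Call:
jog_arm(series="1 -0.048 0 -0.068 0 0 0; 1 -0.096 0 -0.136 0 0 0; 1 -0.144 0 -0.204 0 0 0; 1 -0.192 0 -0.272 0 0 0; 1 -0.24 0 -0.34 0 0 0")

```text
t: 12.48
eef_pos: [0.5428, -0.1619, 0.162]
tool_rot: [-180.0, 35.2, -7.1]
contact_force: [-0.1, -0.2, -3.4]
width: 0.0611
finger_force: 30.0
```

```bash
python3 st.py; python3 - <<'E'
from kin import *
g=np.load("g.npy"); s=get_state(); Rm=R.from_euler("xyz",s["tool_rot"],degrees=True).as_matrix()
print(s["eef_pos"]-.002*Rm[:,2]-g,s["contact_force"])
rows([(g+[0,0,z],Rt(-35.2,-7.1)) for z in (.094,.102,.108,.108,.108)],1)
b=snap("top");c=snap("scene");a=snap("wrist")
i=np.hstack([cv2.resize(b["image"][235:370,270:440],(378,300)),cv2.resize(c["image"][180:340,250:460],(400,300))])
i=np.vstack([i,cv2.resize(a["image"][180:480],(778,290))])
cv2.imwrite("pics/c5.png",i[...,::-1])
E
```

```text
t 12.475 X -0.03187649839980673 ty 0.0060408709208127406 z 0.16368211152832002 alpha -35.16886948050962 F tray -0.11672622759825874 -0.21403118915678382 -3.4491791639135525 w 0.06113260522572991 [-24.  43.  59. -11. 112.  72.]
[-6.13428629e-05 -4.39839590e-05  8.56022513e-02] [-0.14228573 -0.19796245 -3.44917916]
1 -0.040 -0.000 -0.057 -0.000 -0.000 -0.000; 1 -0.078 -0.000 -0.112 -0.000 -0.000 -0.000; 1 -0.107 -0.000 -0.153 -0.000 -0.000 -0.000; 1 -0.107 -0.000 -0.153 -0.000 -0.000 -0.000; 1 -0.107 -0.000 -0.153 -0.000 -0.000 -0.000
```

View pics/c5.png

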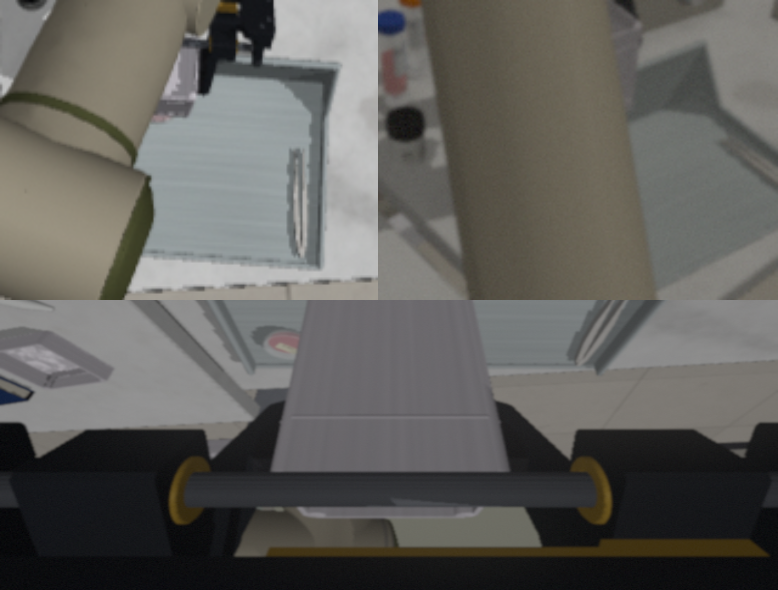

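The can is carried empty (3.4 N) and pink dishes show beneath it (175,118). I raise it a little more, then carry it sideways.

Call:
jog_arm(series="1 -0.05 0 -0.07 0 0 0; 1 -0.107 0 -0.153 0 0 0; 1 -0.107 0.15 -0.153 0 0 0; 1 -0.107 0.35 -0.153 0 0 0; 1 -0.107 0.55 -0.153 0 0 0")

```text
t: 13.25
eef_pos: [0.5341, -0.2297, 0.1833]
tool_rot: [-180.0, 35.2, -7.2]
contact_force: [1.0, 0.2, -3.0]
width: 0.061
finger_force: 30.0
```

```bash
python3 st.py; python3 - <<'E'
from kin import *
g=np.load("g.npy"); T=g-Tv*.09-N*.012
rows([(T+[0,0,z],Rt(-35.2,-7.1)) for z in (.106,.08,.05,.03,.012)],1)
b=snap("top"); w=cloud(b); 
m=(w[...,2]>.06)&(w[...,2]<.1)&(w[...,0]>.49)&(w[...,0]<.572)&(w[...,1]>-.21)&(w[...,1]<-.1)
P=w[m]; print(len(P),np.median(P,axis=0),P.min(0),P.max(0),g)
m=(w[...,2]>.003)&(w[...,2]<.012)&(w[...,1]<-.28)&(w[...,1]>-.318)&(w[...,0]>.38)&(w[...,0]<.54); P=w[m]; print("tweez",P.min(0),P.max(0))
E
```

```text
t 13.25 X -0.03212828144907768 ty -0.062267395259653704 z 0.18495658775974466 alpha -35.217061100802695 F tray 0.927915792318437 0.2668529541875642 -3.0394997260867553 w 0.061006277977586794 [-30.  43.  54. -14. 115.  65.]
1 -0.075 0.181 0.062 -0.000 0.000 -0.000; 1 0.050 0.181 0.239 -0.000 0.000 -0.000; 1 0.194 0.181 0.443 -0.000 0.000 -0.000; 1 0.290 0.181 0.579 -0.000 0.000 -0.000; 1 0.377 0.181 0.702 -0.000 0.000 -0.000
  return _methods._mean(a, axis=axis, dtype=dtype,
  ret = um.true_divide(
Traceback (most recent call last):
ValueError: zero-size array to reduction operation minimum which has no identity
```

```bash
python3 - <<'E'
from kin import *
b=np.load("s0.npz"); s={k[:-1]:b[k] for k in b.files if k.endswith("b")}; w=cloud(s)
for u,v in ((402,302),(404,302),(407,345),(399,320)): print(w[v,u].round(3))
g=np.load("g.npy"); T=g-Tv*.09-N*.012
for i in (-1,1):
  for j in (-1,1): print((T+N*i*.031+Tv*j*.031)[:2].round(3))
E
```

```text
[ 0.481 -0.303  0.009]
[ 0.482 -0.309  0.004]
[ 0.38  -0.306  0.008]
[ 0.44  -0.294  0.001]
[ 0.486 -0.277]
[ 0.494 -0.215]
[ 0.548 -0.284]
[ 0.556 -0.223]
```

Call:
jog_arm(series="1 -0.075 0.181 0.062 0 0 0; 1 0.05 0.181 0.239 0 0 0; 1 0.194 0.181 0.443 0 0 0; 1 0.29 0.181 0.579 0 0 0; 1 0.377 0.181 0.702 0 0 0")

```text
t: 13.92
eef_pos: [0.5197, -0.2483, 0.088]
tool_rot: [-180.0, 35.2, -7.2]
contact_force: [0.0, 0.1, -3.9]
width: 0.0612
finger_force: 30.0
```

```bash
python3 st.py; python3 - <<'E'
from kin import *
g=np.load("g.npy"); T=g-Tv*.09-N*.012
rows([(T+[0,0,z],Rt(-35.2,-7.1)) for z in (.007,.004,.002,.001,0)],1)
E
```

```text
t 13.925 X -0.04406686190043928 ty -0.08256885347896765 z 0.08959953383310935 alpha -35.20620262806444 F tray 0.03127762603953215 0.13727761196839117 -3.899490277630826 w 0.06117823488876268 [-32.  48.  61. -14. 103.  66.]
1 0.023 0.011 0.030 -0.000 0.000 -0.000; 1 0.038 0.011 0.050 -0.000 0.000 -0.000; 1 0.047 0.011 0.064 -0.000 0.000 -0.000; 1 0.052 0.011 0.070 -0.000 0.000 -0.000; 1 0.057 0.011 0.077 -0.000 0.000 -0.000
```

Call:
jog_arm(series="1 0.023 0 0.03 0 0 0; 1 0.038 0 0.05 0 0 0; 1 0.047 0 0.064 0 0 0; 1 0.052 0 0.07 0 0 0; 1 0.057 0 0.077 0 0 0")

```text
t: 14.55
eef_pos: [0.5209, -0.2476, 0.0776]
tool_rot: [180.0, 35.1, -7.1]
contact_force: [0.4, -0.1, -4.3]
width: 0.0615
finger_force: 30.0
```

```bash
python3 st.py
```

```text
t 14.55 X -0.04304119831270391 ty -0.08168241308776428 z 0.07920574875587572 alpha -35.14271049968595 F tray 0.4544370986157683 -0.0865773651492541 -4.264725628767785 w 0.06147399478728193 [-32.  48.  62. -14. 102.  67.]
```

Call:
jog_arm(series="1 0.003 0 0.004 0 0 0; 1 0.006 0 0.008 0 0 0; 1 0.008 0 0.011 0 0 0; 1 0.008 0 0.011 0 0 0; 1 0.008 0 0.011 0 0 0")

```text
t: 15.18
eef_pos: [0.5208, -0.2475, 0.0764]
tool_rot: [180.0, 35.2, -7.2]
contact_force: [0.5, 0.8, 5.5]
width: 0.0614
finger_force: 30.0
```

Call:
jog_arm(series="0.2 0 0 0 0 0 0; 0.2 0 0 0 0 0 0; 0.2 0 0 0 0 0 0; 0.2 0 0 0 0 0 0; 0.2 0 0 0 0 0 0")

```text
t: 15.8
eef_pos: [0.5207, -0.2476, 0.0756]
tool_rot: [-180.0, 35.2, -7.1]
contact_force: [0.4, -0.1, -0.2]
width: 0.0702
finger_force: 0.0
```

```bash
python3 st.py
```

```text
t 15.8 X -0.0431462830712107 ty -0.08166248763737267 z 0.07727137899397236 alpha -35.17764546889895 F tray 0.3932851795044664 -0.016984784158591774 -0.20944878901358815 w 0.07023783682946873 [-32.  49.  62. -14. 102.  67.]
```

Call:
jog_arm(series="0.2 -0.05 0 -0.07 0 0 0; 0.2 -0.14 0 -0.2 0 0 0; 0.2 -0.28 0 -0.4 0 0 0; 0.2 -0.48 0 -0.68 0 0 0; 0.2 -0.57 0 -0.82 0 0 0")

```text
t: 16.42
eef_pos: [0.5218, -0.2478, 0.1993]
tool_rot: [179.9, 34.9, -7.2]
contact_force: [0.8, -0.7, -0.0]
width: 0.0709
finger_force: 0.0
```

Call:
jog_arm(series="0.2 -0.2 0.2 -0.1 0 0 0; 0.2 -0.4 0.4 -0.2 0 0.05 0; 0.2 -0.6 0.7 -0.3 0 0.1 0; 0.2 -0.8 0.9 -0.3 0 0.15 0; 0.2 -0.9 1 -0.3 0 0.19 0")

```text
t: 17.05
eef_pos: [0.4384, -0.3593, 0.2902]
tool_rot: [179.8, 0.6, -7.2]
contact_force: [0.8, 0.1, -0.2]
width: 0.0705
finger_force: 0.0
```

Call:
jog_arm(series="0.2 -0.2 0.4 0 0 0 0; 0.2 -0.4 0.6 0 0 0 0; 0.2 -0.8 0.8 0 0 0 0; 0.2 -1 1 0 0 0 0; 0.2 -1 1 0 0 0 0")

```text
t: 17.68
eef_pos: [0.3039, -0.4634, 0.2905]
tool_rot: [179.9, 0.9, -7.3]
contact_force: [0.3, 0.1, 0.1]
width: 0.0704
finger_force: 0.0
```

```bash
python3 - <<'E'
from m import *
s=get_state(); print(s["t"],s["contact_force"])
b=snap("top"); c=snap("scene"); w=cloud(b); g=np.load("g.npy")
i=np.hstack([cv2.resize(b["image"][235:370,270:440],(378,300),interpolation=cv2.INTER_CUBIC),cv2.resize(c["image"][180:340,250:460],(400,300),interpolation=cv2.INTER_CUBIC)])
cv2.imwrite("pics/c6.png",i[...,::-1])
for n,bx,lo,hi in (("stack",(.495,.57,-.205,-.12),.07,.09),("can",(.47,.565,-.29,-.205),.092,.11)):
    m=(w[...,2]>lo)&(w[...,2]<hi)&(w[...,0]>bx[0])&(w[...,0]<bx[1])&(w[...,1]>bx[2])&(w[...,1]<bx[3])
    P=w[m]; print(n,len(P), P.min(0) if len(P) else "",P.max(0) if len(P) else "",np.median(P,axis=0))
E
```

```text
17.675 [0.2619921  0.11327866 0.0735365 ]
stack 457 [ 0.51362185 -0.18689564  0.0706202 ] [ 0.56830617 -0.13380742  0.08567374] [ 0.54085847 -0.16056006  0.07840724]
can 175 [ 0.48704285 -0.28044437  0.0920122 ] [ 0.55433406 -0.21327543  0.10646895] [ 0.52479798 -0.24477542  0.09981721]
```

View pics/c6.png

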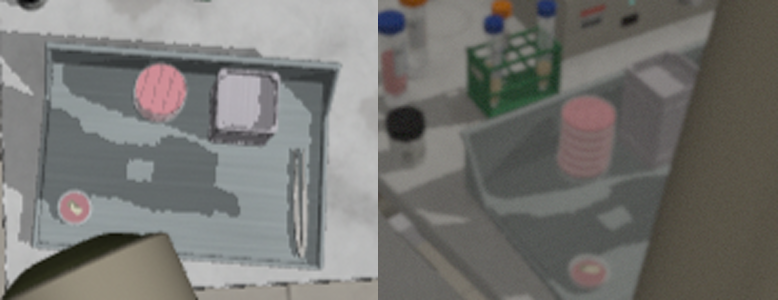

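The picture shows one straight stack (160,92 left; 586,135 right) with its top near 0.08 m. The empty can stands mouth down beside it (245,105), and the tweezers and small dish are untouched. The robot is clear, so I hand in.

```bash
python3 -c "
from rig import *
print(close_job())"
```

```text
the job is handed in; nothing more can be done
None
```

The job is handed in: the six dishes stand in one straight stack on the tray, turned over as one with the can so their lids face down, the empty can stands mouth down beside them, and the tweezers and small dish in the tray were left untouched.

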